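# Fit the service cover on the test console and hold its sprung end down

### The job

Take the aluminium cover off the tray and lay it in the recess of the sloping test console, winged fastener at the end away from the sprung brass strip. Turn the fastener its quarter turn clockwise until the slot along its wing lines up with the index line, then press the other, sprung end of the cover down flush against the frame and keep it there with moderate hand pressure: a colleague will drive the two screws at that end, so finish while still holding it down. Leave the meter, screwdriver, label roll and screw dish where they are.

Things in the scene. Friction and masses are not known exactly. Their poses are not given: they have to be found in the camera images.
- cover: loose aluminium cover plate, 130 (x) x 220 (y) x 6 mm, about 0.34 kg, lying level on the tray's rim, underside 40 mm above the bench. Origin: centre of the underside; z out of the handle face. On top: bow handle in the middle, winged fastener 80 mm towards +y, screw holes in the -y corners. The fastener's shaft and cam stick out 10.5 mm below
- handle_grip (a point): middle of the handle's bar, 33 mm above the cover's underside. The black bar runs along the cover's y: 80 mm long, 10 mm wide, 10 mm high (28 to 38 mm above the underside), a foot at each end, 60 mm clear between the feet. Axes as the cover's
- latch_wing (a point): middle of the fastener's wing, 19 mm above the cover's underside. The dark wing is 36 mm long, 10 mm thick, and stands 8 to 28 mm above the underside (2 to 22 mm above the plate's face), with a light slot line along its crest. Axes turn with the wing: x along wing and slot, z as the cover's z
- latch (a joint): fastener angle, rad: starts at 0 to 0.3; 0 = unlocked, wing along the cover's x; grows clockwise seen from above; pi/2 = locked, at its stop, slot along the cover's y, in line with the black index lines. Stays where left; 0.07 N m turns it. Below, a cam reaching 28 mm from the axis points to the cover's -x unlocked, to its +y end locked, swinging under the ledge once the cover is down
- fastener_end (a point): middle of the lower edge of the cover's +y end (110 mm from the cover's origin, at the underside). Axes as the cover's
- sprung_end (a point): middle of the lower edge of the cover's -y end (110 mm from the origin, at the underside); this is the end that the strip pushes up. Axes as the cover's
- press_point (a point): point on the cover's upper face, 80 mm from the middle towards the -y (sprung) end, clear of the handle: a good place to press. Axes as the cover's
- frame: tilted grey top frame (200 x 296 mm) of the fixed black console; slope 15 degrees, low side to the robot. Origin: centre of the opening in the ledge plane, 90 mm above the bench; x up the slope, z square out. Recess 140 x 230 x 6 mm, rim bevelled (5 mm play round the cover); ledge 4 mm thick, hollow below. The cover fits axes to axes: fastener at +y (index line), underside on the ledge
- strip (a joint): travel of the sprung brass strip (90 x 8 mm) that crosses the opening 91.5 mm from its middle, at the frame's -y end: 0 = free, 4 mm above the ledge; 0.004 m = pressed level with it. Pushes 3.6 N at 0, 10 N at 0.004: a cover laid in place rests with that end about 4 to 5 mm up; about 8 to 9 N at press_point brings it flush; more only loads the rigid frame
- tray: open black plastic tray, 112 x 204 mm, 40 mm high, on which the cover lies at the start. Origin: centre of its underside
- meter: bystander: red hand-held multimeter lying flat, 85 x 175 x 38 mm. Origin: centre of its underside
- driver: bystander: screwdriver with black handle lying on the bench, 190 mm long (its x), 26 mm thick. Origin: under its middle, on the bench
- labels: bystander: upright white roll of labels, 68 mm across, 55 mm high. Origin: centre of its underside
- dish: bystander: small steel dish of screws, 72 mm across, 18 mm high. Origin: centre of its underside

How it is judged (in metres and radians):
On the way, in this order (a step that is already met when the one before it is completed fails the run):
1. the cover lies in the frame's recess the right way round, fastener end down on the ledge, fastener still unlocked (x of cover in the frame of frame between -0.008 and 0.008 m and y of fastener_end in the frame of frame between 0.102 and 0.118 m and z of fastener_end in the frame of frame below 0.003 m and z of sprung_end in the frame of frame below 0.012 m and angle between the x axis of cover and the x axis of frame, either way round below 0.09 rad and value of joint latch below 0.6 rad), for 0.2 s.
2. the fastener is turned until its slot lines up with the index line, the cover lying in the recess (value of joint latch above 1.37 rad and z of fastener_end in the frame of frame below 0.003 m and z of sprung_end in the frame of frame below 0.012 m), for 0.2 s.
At the end, for the whole second after the job is handed in: cover in the recess (within 8 mm, 5 degrees), fastener within 11 degrees of its locked stop, fastener end within 3 mm and sprung end within 2 mm of the ledge, strip pressed in, the fingers pressing on the cover with over 4 N, cover on frame with under 45 N, all still through the last second (value of joint latch above 1.37 rad and x of cover in the frame of frame between -0.008 and 0.008 m and y of fastener_end in the frame of frame between 0.102 and 0.118 m and angle between the x axis of cover and the x axis of frame, either way round below 0.09 rad and z of fastener_end in the frame of frame below 0.003 m and z of sprung_end in the frame of frame below 0.002 m and value of joint strip above 0.0025 m and contact force between the fingers and cover above 4 N and contact force between cover and frame below 45 N and linear speed of cover below 0.02 m/s); the arm keeps its last pose, push and grip.
It fails at once if a bystander (meter, screwdriver, label roll, screw dish) is moved by more than 3 cm (distance of any of meter, driver, labels, dish from where it was at the start of the episode above 0.03 m).
It also fails if it takes over 66 s, if anything falls off the work surface, if the arm or the gripper's body presses on something with over 40 N, if the wrist force passes 120 N, or if a joint passes its speed limit or range.

### The arm

A 6-joint arm with a two-finger parallel gripper is mounted at the origin on the work surface. World frame = base frame: x ahead of the robot, y to its left, z up, the work surface at z = 0. Lengths are in mm, angles in degrees, forces in N, time in s.
With the tool pointing down it reaches from about 200 to 875 mm from the base axis. Payload 3.4 kg.
Tool frame: the origin (TCP) lies at the very end of the fingers, on their centre line; the grasp point (between the pads) lies 19 mm behind it; z points along the fingers, y is the direction in which the jaws open and shut (so a half turn about z gives the same grasp; the last joint's range is limited). The gripper opens to 94 mm and grips with 3 to 60 N. Pads are 16 mm wide; open, the fingers measure 119 mm over their backs; the gripper's body (75 mm by 177 mm) begins 78 mm behind the grasp point.
Start: joints at [-73.224, 15.808, 86.224, -0, 77.962, -6.933], TCP at [231.206, -526.507, 205.493] pointing down, gripper open.
Joint ranges: [-165.64, 165.64], [-43.16, 119.46], [12.63, 154.43], [-67.54, 247.53], [6.08, 155.33], [-154.97, 154.97]. Speed limits (degrees/s): [147.25, 147.25, 180, 180, 180, 180].

### API

Orientations are given as [roll, pitch, yaw] about the fixed x, y, z axes, in that order (R = Rz(yaw) Ry(pitch) Rx(roll)).
In Python, from plant import robot, get_image, camera_info, order gives the robot as it stands. The module is installed in compiled form; this text tells all that it offers.
- The arm moves only by the tool send_rows, never from a script. Its argument "series" is a list of rows, each an object of numbers: "tx", "ty", "tz": the shift along the tool's x, y, z in m; "rx", "ry", "rz": the turn, a rotation vector about the tool's x, y, z in rad. In form: [{"tx": .., "ty": .., "tz": .., "rx": .., "ry": .., "rz": ..}, ...]. A call has 1 to 12 rows; each row is the pose to reach, as a shift and turn from the pose commanded when the call began, along the tool's axes at that moment; what a row does not reach only later rows make up. A row lasts 1/8 s, in which the tool goes at most 62.5 mm and 10.7 degrees, less where a joint would pass 70% of its speed; a pose out of reach is approached as far as the arm can. A call with a gripper value outside its range is refused whole. "fingers" is the opening, from -1 (shut) to 1 (fully open), set as the call begins (left out, the last holds). The fingers move at their own pace and stop on an object; the grip force is fixed at half the most. Time passes only in rows, so rows that repeat a pose let the fingers close. It gives the time, the measured TCP pose, the force and the opening at its end, in the units of the state.
- robot.read_state(): the state, without advancing time (a new reading comes with each control period).
- get_image(name): name is "scene" or "top"; returns the picture (480x640x3 uint8, blue, green, red); there is no depth.
- camera_info(name): a dict with "mtx" (3x3 intrinsics, pixels), "camera_from_world" (4x4, takes a point from world to camera coordinates). Camera axes: x right, y up, looking along -z (the intrinsics and any distortion apply to the point x, -y, -z); pixel columns grow to the right and rows downward; lengths in mm; the calibration is good to about 2 mm. A picture is of the moment at which its call begins. camera_info takes no time and is no camera call.
- order.finish_job(): hands the job in, once; it reports no verdict.
The state is a dict: "time_s": time; "joint_pos": joint angles; "joint_velocities": joint speeds; "joint_torque": joint torques, N m; "tcp_pos": TCP position; "tool_rot": TCP orientation; "contact_force": force on the tool from outside, world axes, zero at the start; "moment": the same for the moment, N m; "opening": finger opening in mm.
Only numpy, scipy, OpenCV 4.12 (cv2) and the standard library are available. Lean on these libraries where they do the work, as an engineer would, in place of code of your own. Each camera call takes 0.05 s, during which the arm holds its last target. There are 200 camera calls.

## Working session

There is one attempt and no reset: what is moved stays moved. The work goes in short steps, Python scripts to look and compute and a tool call to move; the robot and the scene stay as the last step left them, time stands still between calls to the robot, and variables do not carry over. Pictures are saved under pics/ and viewed, about 8 in all and at most 12, crops included, and the job is handed in when it is done.

Besides the shell and the picture viewer there is one more tool, called after "Call:" in YAML: its name, and indented under it one key for each argument. send_rows: Moves the arm, as the interface text tells. Its arguments: {"type":"object","properties":{"series":{"type":"array","items":{"type":"object","properties":{"tx":{"type":"number"},"ty":{"type":"number"},"tz":{"type":"number"},"rx":{"type":"number"},"ry":{"type":"number"},"rz":{"type":"number"}}}},"fingers":{"type":"number"}},"required":["series"]}

```bash
mkdir -p pics; python3 - <<'E'
from plant import robot,get_image,camera_info
import cv2
print(robot.read_state())
for n in("scene","top"):
    cv2.imwrite(f"pics/{n}0.png",get_image(n)); print(n,camera_info(n))
E
```

```text
{'time_s': 0.0, 'joint_pos': array([-7.32246262e+01,  1.58472806e+01,  8.62929683e+01, -9.81194005e-04,
        7.79632447e+01, -6.93227561e+00]), 'joint_velocities': array([-0.0424969 ,  0.03902975, -0.0009622 , -0.11324604, -0.03213922,
       -0.05826915]), 'joint_torque': array([-1.10571457e-04, -4.04584944e+01, -2.37230963e+01,  7.01357913e-02,
        3.44905222e-02, -1.47410215e-04]), 'tcp_pos': array([ 231.02020362, -525.93444859,  204.62382132]), 'tool_rot': array([-1.79897147e+02, -1.15390342e-02,  2.37078445e+01]), 'contact_force': array([-0.58769289, -0.47940226, -0.34408614]), 'moment': array([ 0.0103782, -0.0622607, -0.0025283]), 'opening': 93.52681808946559}
scene {'mtx': array([[521.20939734,   0.        , 317.75789757],
       [  0.        , 521.20939734, 239.29942514],
       [  0.        ,   0.        ,   1.        ]]), 'camera_from_world': array([[-6.70204421e-01,  7.42116916e-01, -9.40837148e-03,
         4.91261005e+02],
       [-5.42384654e-01, -4.81094875e-01,  6.88742774e-01,
         2.28572179e+02],
       [ 5.06601344e-01,  4.66701408e-01,  7.24944739e-01,
        -1.45125138e+03],
       [ 0.00000000e+00,  0.00000000e+00,  0.00000000e+00,
         1.00000000e+00]])}
top {'mtx': array([[598.61515887,   0.        , 319.21919441],
       [  0.        , 598.61515887, 241.77466273],
       [  0.        ,   0.        ,   1.        ]]), 'camera_from_world': array([[ 1.56793657e-02, -9.99865379e-01, -4.83538179e-03,
        -9.31779876e+01],
       [ 9.86396440e-01,  1.46763617e-02,  1.63727420e-01,
        -6.28908136e+02],
       [-1.63634413e-01, -7.33674548e-03,  9.86493766e-01,
        -1.20966549e+03],
       [ 0.00000000e+00,  0.00000000e+00,  0.00000000e+00,
         1.00000000e+00]])}
```

View pics/top0.png

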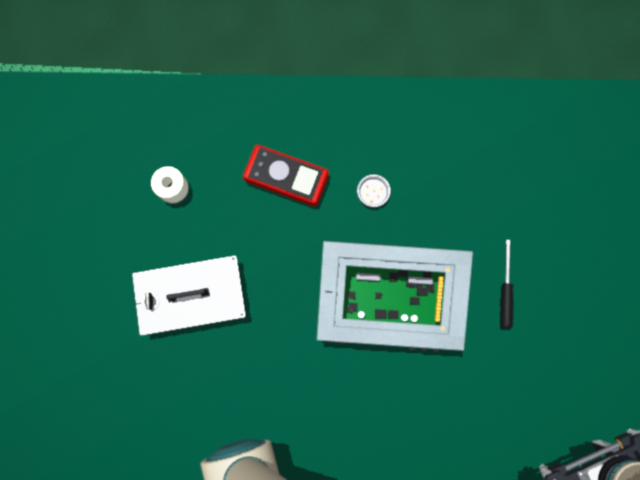

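View pics/scene0.png

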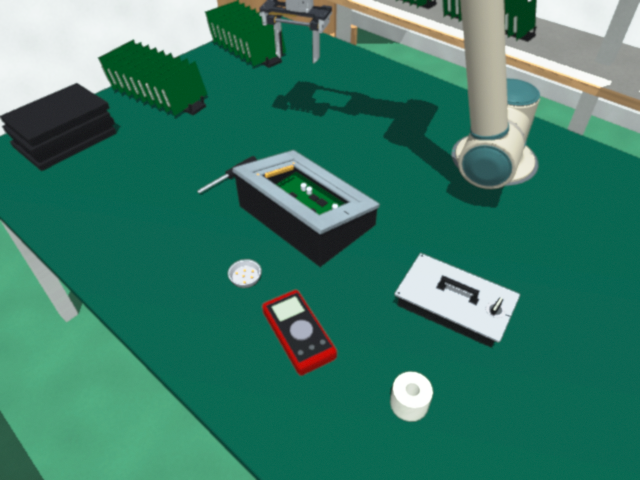

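```bash
cat > h.py <<'E'
import numpy as np, cv2
from plant import robot,get_image,camera_info
from scipy.optimize import least_squares
from scipy.spatial.transform import Rotation as R
def proj(P,n):
    c=camera_info(n); T=c["camera_from_world"]
    q=np.atleast_2d(P)@T[:3,:3].T+T[:3,3]; q=q*[1,-1,-1]
    q=q@c["mtx"].T; return q[:,:2]/q[:,2:]
def quad(mask):
    cs,_=cv2.findContours(mask.astype(np.uint8),cv2.RETR_EXTERNAL,cv2.CHAIN_APPROX_NONE)
    c=max(cs,key=cv2.contourArea); h=cv2.convexHull(c)
    e=0.01*cv2.arcLength(h,True)
    a=cv2.approxPolyDP(h,e,True)
    while len(a)>4: e*=1.2; a=cv2.approxPolyDP(h,e,True)
    a=a[:,0].astype(float); p=c[:,0].astype(float); L=[]
    for i in range(4):
        A,B=a[i],a[(i+1)%4]; d=(B-A)/np.linalg.norm(B-A); n=np.array([-d[1],d[0]])
        t=(p-A)@d; m=(abs((p-A)@n)<2.5)&(t>6)&(t<np.linalg.norm(B-A)-6)
        vx,vy,x,y=cv2.fitLine(p[m].astype(np.float32),cv2.DIST_HUBER,0,.01,.01).ravel()
        L.append(np.cross([x,y,1],[x+vx,y+vy,1]))
    q=[np.cross(L[i-1],L[i]) for i in range(4)]
    return np.array([v[:2]/v[2] for v in q])
def world(P,pose,tilt,z0):  # pose x,y,yaw(deg)
    return R.from_euler("ZY",[pose[2],-tilt],degrees=True).apply(P)+[pose[0],pose[1],z0]
def rect(w,l,z): return np.array([[-w,-l,z],[w,-l,z],[w,l,z],[-w,l,z]],float)/[2,2,1]
def fit(P,qs,tilt,z0,g):
    def res(v,full=False):
        o=[]
        for n,q in qs.items():
            p=proj(world(P,v,tilt,z0),n)
            k=[np.argmin(np.linalg.norm(q-x,axis=1)) for x in p]
            o.append((p-q[k]).ravel())
        return np.concatenate(o)
    s=least_squares(res,g,x_scale=[10,10,1]); return s.x,res(s.x).reshape(-1,2).round(1)
E
cat > m.py <<'E'
from h import *
Q={}
V=[]
for n,b in(("top",((120,245,255,345),(310,235,480,355))),("scene",((390,245,530,350),(225,145,385,265)))):
    im=get_image(n); i=im.astype(int); 
    bl,g,r=i[...,0],i[...,1],i[...,2]
    for k,(x0,y0,x1,y1) in zip(("cover","frame"),b):
        m=np.zeros(g.shape,bool); s=np.s_[y0:y1,x0:x1]
        if k=="cover": m[s]=(r>130)[s]
        else: m[s]=((r>85)&(bl>95))[s]
        Q[k,n]=quad(m); print(k,n,Q[k,n].round(1).tolist())
for ns in(["top"],["scene"],["top","scene"]):
    print(ns,fit(rect(130,220,46),{n:Q["cover",n] for n in ns},0,0,[460,160,7]))
    print(ns,fit(rect(200,296,6),{n:Q["frame",n] for n in ns},15,90,[460,-220,-2]))
im=get_image("top")
cv2.imwrite("pics/c1.png",np.vstack([cv2.resize(im[240:350,120:260],None,fx=5,fy=5,interpolation=2)[:300*1],cv2.resize(im[240:355,315:475],None,fx=4.375,fy=4.375,interpolation=2)[:300]])[:600]) if 0 else cv2.imwrite("pics/c1.png",cv2.resize(im[240:355,125:255],None,fx=5,fy=5,interpolation=2))
E
python3 m.py
```

```text
cover top [[235.6, 254.8], [245.2, 316.3], [139.7, 334.7], [132.1, 272.9]]
frame top [[323.1, 240.9], [472.1, 251.1], [463.1, 350.0], [316.5, 339.5]]
cover scene [[419.9, 253.1], [519.2, 294.0], [498.9, 341.1], [394.3, 293.8]]
frame scene [[228.8, 168.2], [293.3, 149.8], [381.3, 204.9], [319.2, 233.1]]
['top'] (array([515.7298457 , 188.25609829,  10.80917458]), array([[-0.2, -0.2],
       [-0. ,  0.2],
       [ 0. ,  0.1],
       [ 0.1, -0.1]]))
['top'] (array([ 517.19849643, -234.30585293,   -3.10464835]), array([[ 0. , -0.2],
       [ 0.1,  0.2],
       [-0. ,  0.2],
       [-0.1, -0.2]]))
['scene'] (array([517.94227004, 189.3209242 ,  10.75081035]), array([[-0.2, -0. ],
       [-0.3, -0.2],
       [ 0.3, -0. ],
       [ 0.2,  0.2]]))
['scene'] (array([ 523.02987367, -231.50955168,   -3.35296178]), array([[-0.6,  1.4],
       [ 2.9,  0.5],
       [ 0.4, -1.2],
       [-2.8,  0.6]]))
['top', 'scene'] (array([516.57933405, 188.73419343,  10.77216165]), array([[-0.4, -0.6],
       [-0.2, -0.2],
       [-0.1, -0.4],
       [-0.1, -0.5],
       [-0.1, -0.5],
       [-0.1, -0.8],
       [ 0.4, -0.7],
       [ 0.2, -0.4]]))
['top', 'scene'] (array([ 518.88987144, -233.89770771,   -3.21935924]), array([[-0.3, -0.9],
       [-0.1, -0.5],
       [-0.1, -0.8],
       [-0.3, -1.2],
       [-0.3,  0.3],
       [ 3.4, -0.6],
       [ 1.1, -2.9],
       [-2.5, -0.9]]))
```

View pics/c1.png

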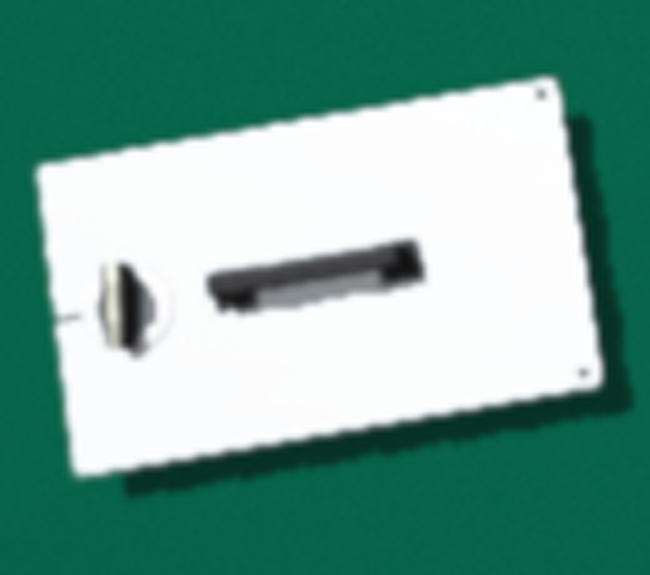

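```bash
cat >> h.py <<'E'
import json,os
def cur():
    if os.path.exists("cmd.json"): c=json.load(open("cmd.json"))
    else: c=dict(p=[231.206,-526.507,205.493],r=R.from_euler("xyz",[180,0,23.7084],degrees=True).as_quat().tolist())
    return np.array(c["p"]),R.from_quat(c["r"])
def go(p,rot):
    P,r=cur(); t=np.round(r.inv().apply(np.array(p)-P)/1000,4); w=np.round((r.inv()*rot).as_rotvec(),3)
    print(dict(zip(["tx","ty","tz","rx","ry","rz"],(t+0).tolist()+(w+0).tolist())))
    json.dump(dict(p=(P+r.apply(t*1000)).tolist(),r=(r*R.from_rotvec(w)).as_quat().tolist()),open("cmd.json","w"))
def chk():
    P,r=cur(); s=robot.read_state()
    m=R.from_euler("xyz",s["tool_rot"],degrees=True)
    print("t",s["time_s"].__round__(2),"pos",s["tcp_pos"].round(1),"err",(s["tcp_pos"]-P).round(1),"rot",s["tool_rot"].round(2),"roterr",np.degrees((m*r.inv()).as_rotvec()).round(2),"F",s["contact_force"].round(1),"M",s["moment"].round(2),"op",round(s["opening"],1))
down=lambda psi:R.from_euler("xyz",[180,0,psi],degrees=True)
COVER=[516.2,188.5,10.8]; FRAME=[518.0,-234.2,-3.15]
def inframe(v,ang=90): # point in frame coords (mm), tool z=-frame z, tool x at ang from frame x
    b=R.from_euler("ZY",[FRAME[2],-15],degrees=True)
    return b.apply(v)+[FRAME[0],FRAME[1],90], b*R.from_euler("ZX",[ang,180],degrees=True)
E
python3 -c "
from h import *
go([400,-120,205],down(60));go([516.2,188.5,115],down(100.8));go([516.2,188.5,54.5],down(100.8))"
```

```text
{'tx': 0.318, 'ty': -0.3043, 'tz': 0.0005, 'rx': 0.0, 'ry': 0.0, 'rz': -0.633}
{'tx': 0.3253, 'ty': -0.0538, 'tz': 0.09, 'rx': 0.0, 'ry': 0.0, 'rz': -0.713}
{'tx': 0.0, 'ty': 0.0, 'tz': 0.0605, 'rx': 0.0, 'ry': 0.0, 'rz': 0.0}
```

Call:
send_rows:
  series:
    - {"tx": 0.318, "ty": -0.3043, "tz": 0.0005, "rz": -0.633}
    - {"tx": 0.318, "ty": -0.3043, "tz": 0.0005, "rz": -0.633}
    - {"tx": 0.318, "ty": -0.3043, "tz": 0.0005, "rz": -0.633}
    - {"tx": 0.318, "ty": -0.3043, "tz": 0.0005, "rz": -0.633}
    - {"tx": 0.318, "ty": -0.3043, "tz": 0.0005, "rz": -0.633}
    - {"tx": 0.318, "ty": -0.3043, "tz": 0.0005, "rz": -0.633}
    - {"tx": 0.318, "ty": -0.3043, "tz": 0.0005, "rz": -0.633}
    - {"tx": 0.318, "ty": -0.3043, "tz": 0.0005, "rz": -0.633}
    - {"tx": 0.318, "ty": -0.3043, "tz": 0.0005, "rz": -0.633}
    - {"tx": 0.318, "ty": -0.3043, "tz": 0.0005, "rz": -0.633}
    - {"tx": 0.318, "ty": -0.3043, "tz": 0.0005, "rz": -0.633}

```text
validation failed for argument at $.se...
```

Call:
send_rows:
  series:
    - {"tx": 0.3253, "ty": -0.0538, "tz": 0.09, "rz": -0.713}
    - {"tx": 0.3253, "ty": -0.0538, "tz": 0.09, "rz": -0.713}
    - {"tx": 0.3253, "ty": -0.0538, "tz": 0.09, "rz": -0.713}
    - {"tx": 0.3253, "ty": -0.0538, "tz": 0.09, "rz": -0.713}
    - {"tx": 0.3253, "ty": -0.0538, "tz": 0.09, "rz": -0.713}
    - {"tx": 0.3253, "ty": -0.0538, "tz": 0.09, "rz": -0.713}
    - {"tx": 0.3253, "ty": -0.0538, "tz": 0.09, "rz": -0.713}
    - {"tx": 0.3253, "ty": -0.0538, "tz": 0.09, "rz": -0.713}
    - {"tx": 0.3253, "ty": -0.0538, "tz": 0.09, "rz": -0.713}
    - {"tx": 0.3253, "ty": -0.0538, "tz": 0.09, "rz": -0.713}
    - {"tx": 0.3253, "ty": -0.0538, "tz": 0.09, "rz": -0.713}

```text
validation failed for argument at $.se...
```

Call:
send_rows:
  series:
    - {"tx": 0.318, "ty": -0.3043, "tz": 0.0005, "rx": 0, "ry": 0, "rz": -0.633}
    - {"tx": 0.318, "ty": -0.3043, "tz": 0.0005, "rx": 0, "ry": 0, "rz": -0.633}
    - {"tx": 0.318, "ty": -0.3043, "tz": 0.0005, "rx": 0, "ry": 0, "rz": -0.633}
    - {"tx": 0.318, "ty": -0.3043, "tz": 0.0005, "rx": 0, "ry": 0, "rz": -0.633}
    - {"tx": 0.318, "ty": -0.3043, "tz": 0.0005, "rx": 0, "ry": 0, "rz": -0.633}
    - {"tx": 0.318, "ty": -0.3043, "tz": 0.0005, "rx": 0, "ry": 0, "rz": -0.633}
    - {"tx": 0.318, "ty": -0.3043, "tz": 0.0005, "rx": 0, "ry": 0, "rz": -0.633}
    - {"tx": 0.318, "ty": -0.3043, "tz": 0.0005, "rx": 0, "ry": 0, "rz": -0.633}
    - {"tx": 0.318, "ty": -0.3043, "tz": 0.0005, "rx": 0, "ry": 0, "rz": -0.633}
    - {"tx": 0.318, "ty": -0.3043, "tz": 0.0005, "rx": 0, "ry": 0, "rz": -0.633}

```text
time_s: 1.5
tcp_pos: [399.6, -121.5, 204.9]
tool_rot: [180.0, 0.0, 59.8]
contact_force: [-0.0, 0.3, -0.0]
opening: 94.4
```

Call:
send_rows:
  series:
    - {"tx": 0.3253, "ty": -0.0538, "tz": 0.09, "rx": 0, "ry": 0, "rz": -0.713}
    - {"tx": 0.3253, "ty": -0.0538, "tz": 0.09, "rx": 0, "ry": 0, "rz": -0.713}
    - {"tx": 0.3253, "ty": -0.0538, "tz": 0.09, "rx": 0, "ry": 0, "rz": -0.713}
    - {"tx": 0.3253, "ty": -0.0538, "tz": 0.09, "rx": 0, "ry": 0, "rz": -0.713}
    - {"tx": 0.3253, "ty": -0.0538, "tz": 0.09, "rx": 0, "ry": 0, "rz": -0.713}
    - {"tx": 0.3253, "ty": -0.0538, "tz": 0.09, "rx": 0, "ry": 0, "rz": -0.713}
    - {"tx": 0.3253, "ty": -0.0538, "tz": 0.09, "rx": 0, "ry": 0, "rz": -0.713}
    - {"tx": 0.3253, "ty": -0.0538, "tz": 0.09, "rx": 0, "ry": 0, "rz": -0.713}
    - {"tx": 0.3253, "ty": -0.0538, "tz": 0.09, "rx": 0, "ry": 0, "rz": -0.713}
  fingers: -0.1

```text
time_s: 2.62
tcp_pos: [516.3, 186.7, 115.4]
tool_rot: [180.0, 0.0, 100.7]
contact_force: [-0.5, 0.3, 0.6]
opening: 42.8
```

Call:
send_rows:
  series:
    - {"tx": 0, "ty": 0, "tz": 0.03, "rx": 0, "ry": 0, "rz": 0}
    - {"tx": 0, "ty": 0, "tz": 0.05, "rx": 0, "ry": 0, "rz": 0}
    - {"tx": 0, "ty": 0, "tz": 0.0605, "rx": 0, "ry": 0, "rz": 0}
    - {"tx": 0, "ty": 0, "tz": 0.0605, "rx": 0, "ry": 0, "rz": 0}
    - {"tx": 0, "ty": 0, "tz": 0.0605, "rx": 0, "ry": 0, "rz": 0}

```text
time_s: 3.25
tcp_pos: [517.0, 188.4, 55.3]
tool_rot: [179.9, 0.0, 100.8]
contact_force: [0.3, 0.2, -0.0]
opening: 42.4
```

```bash
python3 -c "
from h import *
chk()
a=get_image('scene')[200:360,360:560];cv2.imwrite('pics/g1.png',cv2.resize(a,None,fx=4,fy=4,interpolation=2)[:600])"
```

```text
t 3.25 pos [517.  188.4  55.3] err [ 0.8 -0.1  0.8] rot [179.9    0.   100.81] roterr [ 0.02 -0.1  -0.02] F [ 0.3  0.2 -0. ] M [ 0.01 -0.07  0.03] op 42.4
```

View pics/g1.png

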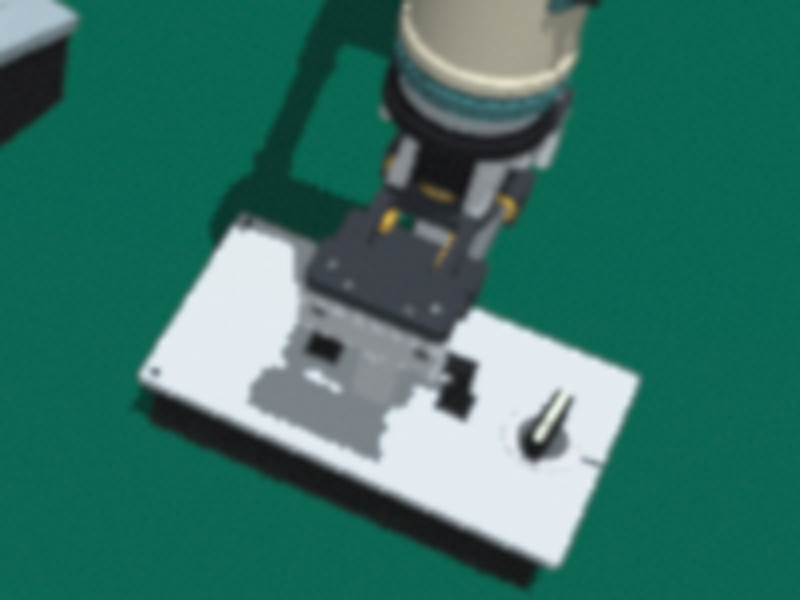

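Gripper straddles the handle, fastener wing clear at (545,420) of the crop. Close and lift.

Call:
send_rows:
  series:
    - {"tx": 0, "ty": 0, "tz": 0, "rx": 0, "ry": 0, "rz": 0}
    - {"tx": 0, "ty": 0, "tz": 0, "rx": 0, "ry": 0, "rz": 0}
    - {"tx": 0, "ty": 0, "tz": 0, "rx": 0, "ry": 0, "rz": 0}
    - {"tx": 0, "ty": 0, "tz": 0, "rx": 0, "ry": 0, "rz": 0}
    - {"tx": 0, "ty": 0, "tz": 0, "rx": 0, "ry": 0, "rz": 0}
  fingers: -1

```text
time_s: 3.92
tcp_pos: [516.1, 188.6, 54.5]
tool_rot: [-180.0, 0.0, 100.8]
contact_force: [-0.3, 0.3, 1.2]
opening: 9.6
```

```bash
python3 -c "
from h import *
chk()
go([516.2,188.5,205],down(100.8))
p,r=inframe([0,0,14.5+70]); print(p)
go([517,0,215],down(94)); go(p,r)"
```

```text
t 3.92 pos [516.1 188.6  54.5] err [-0.1  0.   0. ] rot [-179.99    0.    100.83] roterr [-0.    0.01  0.  ] F [-0.3  0.3  1.2] M [-0.01  0.02 -0.03] op 9.6
{'tx': 0.0, 'ty': 0.0, 'tz': -0.1505, 'rx': 0.0, 'ry': 0.0, 'rz': 0.0}
[ 496.16283444 -232.99822806  171.62073232]
{'tx': -0.1853, 'ty': -0.0346, 'tz': -0.01, 'rx': 0.0, 'ry': 0.0, 'rz': 0.119}
{'tx': -0.231, 'ty': -0.0371, 'tz': 0.0434, 'rx': -0.261, 'ry': -0.016, 'rz': 0.124}
```

Call:
send_rows:
  series:
    - {"tx": 0, "ty": 0, "tz": -0.02, "rx": 0, "ry": 0, "rz": 0}
    - {"tx": 0, "ty": 0, "tz": -0.06, "rx": 0, "ry": 0, "rz": 0}
    - {"tx": 0, "ty": 0, "tz": -0.11, "rx": 0, "ry": 0, "rz": 0}
    - {"tx": 0, "ty": 0, "tz": -0.14, "rx": 0, "ry": 0, "rz": 0}
    - {"tx": 0, "ty": 0, "tz": -0.1505, "rx": 0, "ry": 0, "rz": 0}
    - {"tx": 0, "ty": 0, "tz": -0.1505, "rx": 0, "ry": 0, "rz": 0}

```text
time_s: 4.68
tcp_pos: [515.8, 188.4, 204.3]
tool_rot: [-180.0, 0.0, 100.8]
contact_force: [-0.3, 0.3, -3.7]
opening: 9.9
```

Call:
send_rows:
  series:
    - {"tx": -0.02, "ty": -0.004, "tz": -0.001, "rx": 0, "ry": 0, "rz": 0.012}
    - {"tx": -0.05, "ty": -0.01, "tz": -0.003, "rx": 0, "ry": 0, "rz": 0.03}
    - {"tx": -0.09, "ty": -0.017, "tz": -0.005, "rx": 0, "ry": 0, "rz": 0.06}
    - {"tx": -0.13, "ty": -0.025, "tz": -0.007, "rx": 0, "ry": 0, "rz": 0.09}
    - {"tx": -0.165, "ty": -0.031, "tz": -0.01, "rx": 0, "ry": 0, "rz": 0.11}
    - {"tx": -0.1853, "ty": -0.0346, "tz": -0.01, "rx": 0, "ry": 0, "rz": 0.119}
    - {"tx": -0.1853, "ty": -0.0346, "tz": -0.01, "rx": 0, "ry": 0, "rz": 0.119}

```text
time_s: 5.55
tcp_pos: [515.9, -2.1, 213.5]
tool_rot: [-179.8, 0.0, 93.8]
contact_force: [0.6, 1.0, -4.0]
opening: 9.8
```

Call:
send_rows:
  series:
    - {"tx": -0.03, "ty": -0.005, "tz": 0.003, "rx": -0.04, "ry": -0.002, "rz": 0.02}
    - {"tx": -0.08, "ty": -0.013, "tz": 0.01, "rx": -0.1, "ry": -0.006, "rz": 0.05}
    - {"tx": -0.13, "ty": -0.022, "tz": 0.02, "rx": -0.16, "ry": -0.01, "rz": 0.08}
    - {"tx": -0.18, "ty": -0.03, "tz": 0.03, "rx": -0.21, "ry": -0.013, "rz": 0.1}
    - {"tx": -0.215, "ty": -0.035, "tz": 0.04, "rx": -0.245, "ry": -0.015, "rz": 0.118}
    - {"tx": -0.231, "ty": -0.0371, "tz": 0.0434, "rx": -0.261, "ry": -0.016, "rz": 0.124}
    - {"tx": -0.231, "ty": -0.0371, "tz": 0.0434, "rx": -0.261, "ry": -0.016, "rz": 0.124}
    - {"tx": -0.231, "ty": -0.0371, "tz": 0.0434, "rx": -0.261, "ry": -0.016, "rz": 0.124}
    - {"tx": -0.231, "ty": -0.0371, "tz": 0.0434, "rx": -0.261, "ry": -0.016, "rz": 0.124}

```text
time_s: 6.68
tcp_pos: [496.4, -231.8, 171.7]
tool_rot: [165.0, -0.0, 87.0]
contact_force: [-0.2, 0.4, -3.3]
opening: 9.8
```

```bash
python3 -c "
from h import *
chk()
a=get_image('scene')[90:270,200:440];a=cv2.resize(a,None,fx=3.3,fy=3.3,interpolation=2)
b=get_image('top')
cv2.imwrite('pics/top2.png',b)
cv2.imwrite('pics/g2.png',a)"
```

```text
t 6.67 pos [ 496.4 -231.8  171.7] err [0.3 1.2 0.1] rot [ 1.6503e+02 -3.0000e-02  8.6960e+01] roterr [0.01 0.   0.09] F [-0.2  0.4 -3.3] M [-0.04  0.2  -0.06] op 9.8
```

View pics/g2.png

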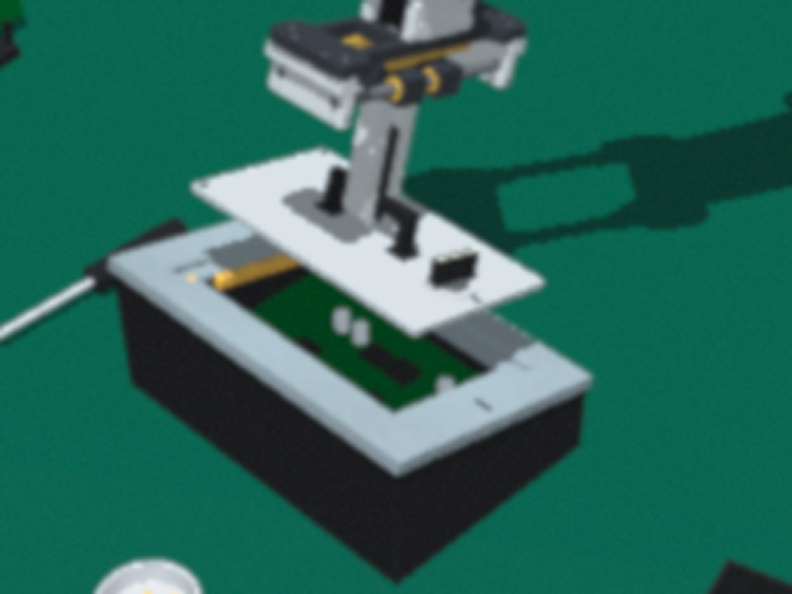

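The cover hangs level with the frame, wing at (455,268) still unlocked. I check cover and frame in the same camera before lowering.

```bash
python3 - <<'E'
from h import *
s=cv2.imread('pics/scene0.png'); print(s[160,250],s[215,355],s[170,318],s[213,290],s[225,320], s[231,319])
for th in (120,140,150):
    m=np.zeros(s.shape[:2],bool); w=np.s_[140:268,222:388]; m[w]=((s[...,2]>th))[w]
    q=quad(m); print(th,q.round(1).tolist(),*fit(rect(200,296,6),{"scene":q},15,90,FRAME))
# cover held: expected centre from measured TCP
st=robot.read_state(); T=R.from_euler("xyz",st["tool_rot"],degrees=True)
o=st["tcp_pos"]+T.apply([0,0,14.5]); print("cover origin exp",o.round(1))
im=get_image("scene"); 
w=np.zeros(im.shape[:2],bool); b=np.s_[128:195,255:370]; w[b]=(im[...,2]>195)[b]
print(im[160,330],im[205,340])
q=quad(w); print(q.round(1).tolist()); print(fit(rect(130,220,6),{"scene":q},15,o[2],[o[0],o[1],-3]))
print(proj(world(rect(130,220,6),[o[0],o[1],-3.05],15,o[2]),"scene").round(1).tolist())
E
```

```text
[47 43 42] [155 147 129] [208 197 174] [79 75 67] [204 193 172] [158 150 133]
120 [[230.8, 168.5], [293.0, 150.4], [378.8, 204.0], [318.3, 231.2]] [ 521.82056478 -234.05972082   -3.49245407] [[-0.6  0.2]
 [ 0.6 -0.6]
 [ 0.6 -0.2]
 [-0.8  0.8]]
140 [[232.8, 168.3], [293.0, 150.8], [378.0, 203.8], [320.0, 229.9]] [ 519.37274645 -233.97306206   -3.20186103] [[-0.2 -0.6]
 [-0.8 -0.6]
 [ 0.2  0.4]
 [ 0.7  0.3]]
150 [[233.8, 168.1], [292.8, 151.0], [377.1, 203.7], [320.2, 229.3]] [ 518.63772264 -234.49033104   -3.18117741] [[-0.  -1. ]
 [-1.6 -0.6]
 [-0.   0.7]
 [ 1.6  0.1]]
cover origin exp [ 500.2 -232.3  157.8]
[232 227 220] [87 98 67]
[[258.7, 145.7], [296.3, 135.9], [362.7, 174.5], [325.2, 188.9]]
(array([ 502.6993595 , -231.52067961,   -2.79806132]), array([[ 0.6, -1.2],
       [-2. , -0.2],
       [ 0. ,  0.7],
       [ 1.4,  0. ]]))
[[297.6, 134.1], [257.4, 144.8], [325.5, 188.9], [364.5, 174.1]]
```

```bash
sed -i 's/FRAME=\[518.0,-234.2/FRAME=[517.3,-234.5/' h.py; python3 -c "
from h import *
for z in (15,3): go(*inframe([0,0,14.5+z]))"
```

```text
{'tx': -0.0004, 'ty': -0.0006, 'tz': 0.0548, 'rx': 0.0, 'ry': 0.0, 'rz': 0.0}
{'tx': 0.0, 'ty': 0.0, 'tz': 0.012, 'rx': 0.0, 'ry': 0.0, 'rz': 0.0}
```

Call:
send_rows:
  series:
    - {"tx": -0.0004, "ty": -0.0006, "tz": 0.015, "rx": 0, "ry": 0, "rz": 0}
    - {"tx": -0.0004, "ty": -0.0006, "tz": 0.035, "rx": 0, "ry": 0, "rz": 0}
    - {"tx": -0.0004, "ty": -0.0006, "tz": 0.05, "rx": 0, "ry": 0, "rz": 0}
    - {"tx": -0.0004, "ty": -0.0006, "tz": 0.0548, "rx": 0, "ry": 0, "rz": 0}
    - {"tx": -0.0004, "ty": -0.0006, "tz": 0.0548, "rx": 0, "ry": 0, "rz": 0}
    - {"tx": -0.0004, "ty": -0.0006, "tz": 0.0548, "rx": 0, "ry": 0, "rz": 0}

```text
time_s: 7.58
tcp_pos: [510.1, -234.5, 119.1]
tool_rot: [165.0, 0.0, 86.9]
contact_force: [-0.5, -0.4, -3.0]
opening: 9.8
```

Call:
send_rows:
  series:
    - {"tx": 0, "ty": 0, "tz": 0.003, "rx": 0, "ry": 0, "rz": 0}
    - {"tx": 0, "ty": 0, "tz": 0.006, "rx": 0, "ry": 0, "rz": 0}
    - {"tx": 0, "ty": 0, "tz": 0.009, "rx": 0, "ry": 0, "rz": 0}
    - {"tx": 0, "ty": 0, "tz": 0.012, "rx": 0, "ry": 0, "rz": 0}
    - {"tx": 0, "ty": 0, "tz": 0.012, "rx": 0, "ry": 0, "rz": 0}
    - {"tx": 0, "ty": 0, "tz": 0.012, "rx": 0, "ry": 0, "rz": 0}

```text
time_s: 8.32
tcp_pos: [512.8, -234.4, 107.0]
tool_rot: [165.0, -0.0, 86.9]
contact_force: [-0.2, 0.3, -2.1]
opening: 9.4
```

```bash
python3 -c "
from h import *
chk()
a=get_image('scene')[90:270,200:440];a=cv2.resize(a,None,fx=3.3,fy=3.3,interpolation=2)
cv2.imwrite('pics/g3.png',a)"
```

```text
t 8.32 pos [ 512.8 -234.4  107. ] err [ 0.  -0.1  0.1] rot [165.02  -0.    86.87] roterr [-0.02 -0.    0.  ] F [-0.2  0.3 -2.1] M [-0.14  0.27 -0.04] op 9.4
```

View pics/g3.png

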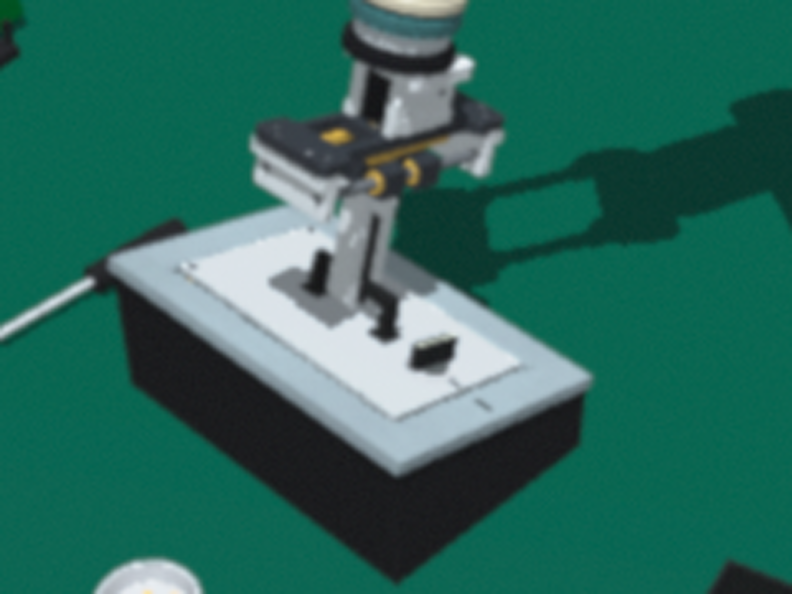

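The cover sits in the recess with an even gap; wing at (433,352). Lower 2 mm more, release, retreat.

Call:
send_rows:
  series:
    - {"tx": 0, "ty": 0, "tz": 0.001, "rx": 0, "ry": 0, "rz": 0}
    - {"tx": 0, "ty": 0, "tz": 0.002, "rx": 0, "ry": 0, "rz": 0}
    - {"tx": 0, "ty": 0, "tz": 0.002, "rx": 0, "ry": 0, "rz": 0}

```text
time_s: 8.75
tcp_pos: [513.3, -234.3, 105.5]
tool_rot: [165.0, 0.0, 86.9]
contact_force: [-3.1, 1.0, 3.4]
opening: 9.7
```

Call:
send_rows:
  series:
    - {"tx": 0, "ty": 0, "tz": 0, "rx": 0, "ry": 0, "rz": 0}
    - {"tx": 0, "ty": 0, "tz": 0, "rx": 0, "ry": 0, "rz": 0}
    - {"tx": 0, "ty": 0, "tz": 0, "rx": 0, "ry": 0, "rz": 0}
    - {"tx": 0, "ty": 0, "tz": 0, "rx": 0, "ry": 0, "rz": 0}
  fingers: -0.3

```text
time_s: 9.25
tcp_pos: [513.5, -234.4, 104.9]
tool_rot: [165.0, -0.0, 86.9]
contact_force: [-0.8, 0.6, -0.9]
opening: 32.6
```

Call:
send_rows:
  series:
    - {"tx": 0, "ty": 0, "tz": -0.01, "rx": 0, "ry": 0, "rz": 0}
    - {"tx": 0, "ty": 0, "tz": -0.05, "rx": 0, "ry": 0, "rz": 0}
    - {"tx": 0, "ty": 0, "tz": -0.09, "rx": 0, "ry": 0, "rz": 0}
    - {"tx": -0.06, "ty": 0, "tz": -0.12, "rx": 0, "ry": 0, "rz": 0}
    - {"tx": -0.12, "ty": 0, "tz": -0.12, "rx": 0, "ry": 0, "rz": 0}
    - {"tx": -0.15, "ty": 0, "tz": -0.12, "rx": 0, "ry": 0, "rz": 0}
    - {"tx": -0.15, "ty": 0, "tz": -0.12, "rx": 0, "ry": 0, "rz": 0}

```text
time_s: 10.12
tcp_pos: [473.8, -384.9, 221.2]
tool_rot: [165.0, 0.0, 86.7]
contact_force: [0.7, 0.9, 0.3]
opening: 33.0
```

```bash
python3 - <<'E'
from h import *
P,r=cur(); P=P+r.apply([0,0,2])
P=P+r.apply([-150,0,-120]); json.dump(dict(p=P.tolist(),r=r.as_quat().tolist()),open("cmd.json","w"))
chk()
s=get_image('scene'); t=get_image('top')
a=cv2.resize(s[140:240,225:385],None,fx=5,fy=5,interpolation=2)[:300+130]
b=cv2.resize(t[235:355,310:480],None,fx=4.7,fy=4.7,interpolation=2)
cv2.imwrite('pics/g4s.png',s);cv2.imwrite('pics/g4t.png',t)
cv2.imwrite('pics/g4.png',b[:600,:800])
E
```

```text
t 10.12 pos [ 473.8 -384.9  221.2] err [-0.4 -2.5  0.3] rot [1.6501e+02 3.0000e-02 8.6700e+01] roterr [-0.05 -0.02 -0.17] F [0.7 0.9 0.3] M [0.01 0.06 0.01] op 33.0
```

View pics/g4.png

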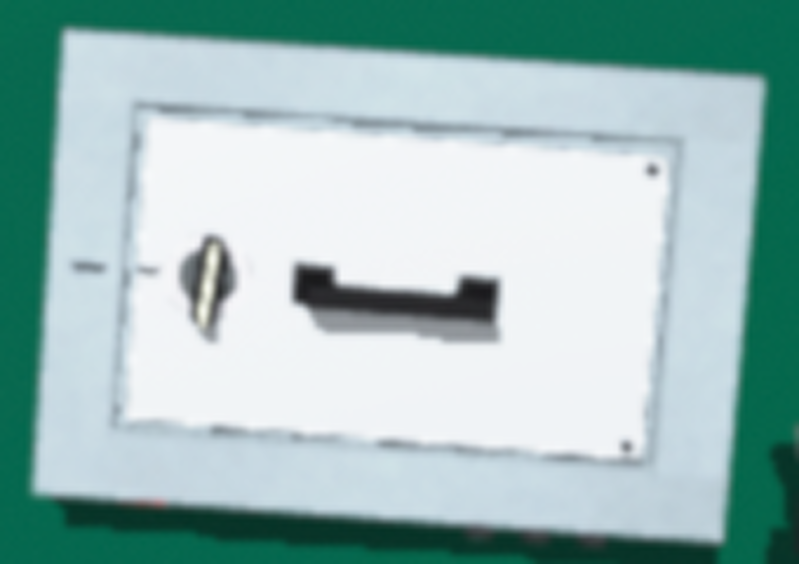

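Cover is centred in the recess; wing crest runs (213,238)–(202,330), index lines at (88,266)/(148,270). Work out the wing pose.

```bash
python3 - <<'E'
from h import *
from scipy.optimize import fsolve
f=[FRAME[0]-.4,FRAME[1]+.2,FRAME[2]]
def inv(px,z): 
    s=fsolve(lambda v:proj(world(np.array([[v[0],v[1],z]]),f,15,90),"top")[0]-px,[0,80]); return s
c=lambda x,y:np.array([x,y])/4.7+[310-.4,235-.4]
a,b=inv(c(213,238),28),inv(c(202,330),28); d=a-b
print("wing mid",((a+b)/2).round(1),"len",np.linalg.norm(d).round(1),"latch deg",np.degrees(np.arctan2(d[1],d[0])).round(1)*-1)
for n,x,y in(("h1",653,170),("h2",627,446)): print(n,inv(c(x,y),8).round(1))
print("index",inv(c(104,267),6).round(1), inv(c(72,265),6).round(1),inv(c(137,269),6).round(1))
E
```

```text
wing mid [ 0.2 80.4] len 39.3 latch deg 2.6
h1 [  58.6 -104.5]
h2 [ -60.6 -103.9]
index [  0.3 123.9] [  0.2 137.6] [  0.5 109.8]
```

```bash
python3 -c "
from h import *
go(*inframe([0,80,75],176.5)); go(*inframe([0,80,11],176.5)); chk()"
```

```text
{'tx': 0.23, 'ty': 0.0, 'tz': 0.0605, 'rx': 0.0, 'ry': -0.001, 'rz': -1.509}
{'tx': 0.0001, 'ty': 0.0001, 'tz': 0.064, 'rx': 0.0, 'ry': 0.0, 'rz': 0.0}
t 10.22 pos [ 473.8 -381.7  220.9] err [ -45.  -227.3  120.3] rot [ 1.6504e+02 -8.0000e-02  8.6850e+01] roterr [ 22.4   -1.15 -83.53] F [ 0.4  0.1 -0.1] M [-0.03  0.05  0.03] op 32.7
```

Call:
send_rows:
  series:
    - {"tx": 0.02, "ty": 0, "tz": 0, "rx": 0, "ry": 0, "rz": -0.14}
    - {"tx": 0.05, "ty": 0, "tz": 0.01, "rx": 0, "ry": 0, "rz": -0.31}
    - {"tx": 0.08, "ty": 0, "tz": 0.02, "rx": 0, "ry": 0, "rz": -0.48}
    - {"tx": 0.11, "ty": 0, "tz": 0.03, "rx": 0, "ry": 0, "rz": -0.65}
    - {"tx": 0.14, "ty": 0, "tz": 0.04, "rx": 0, "ry": 0, "rz": -0.82}
    - {"tx": 0.17, "ty": 0, "tz": 0.05, "rx": 0, "ry": 0, "rz": -1.0}
    - {"tx": 0.2, "ty": 0, "tz": 0.06, "rx": 0, "ry": 0, "rz": -1.18}
    - {"tx": 0.22, "ty": 0, "tz": 0.0605, "rx": 0, "ry": -0.001, "rz": -1.35}
    - {"tx": 0.23, "ty": 0, "tz": 0.0605, "rx": 0, "ry": -0.001, "rz": -1.48}
    - {"tx": 0.23, "ty": 0, "tz": 0.0605, "rx": 0, "ry": -0.001, "rz": -1.509}
    - {"tx": 0.23, "ty": 0, "tz": 0.0605, "rx": 0, "ry": -0.001, "rz": -1.509}
    - {"tx": 0.23, "ty": 0, "tz": 0.0605, "rx": 0, "ry": -0.001, "rz": -1.509}

```text
time_s: 11.72
tcp_pos: [502.3, -153.8, 162.6]
tool_rot: [179.1, 15.0, 173.1]
contact_force: [0.6, -0.1, -0.5]
opening: 33.1
```

Call:
send_rows:
  series:
    - {"tx": 0, "ty": 0, "tz": 0.02, "rx": 0, "ry": 0, "rz": 0}
    - {"tx": 0, "ty": 0, "tz": 0.045, "rx": 0, "ry": 0, "rz": 0}
    - {"tx": 0, "ty": 0, "tz": 0.058, "rx": 0, "ry": 0, "rz": 0}
    - {"tx": 0.0001, "ty": 0.0001, "tz": 0.064, "rx": 0, "ry": 0, "rz": 0}
    - {"tx": 0.0001, "ty": 0.0001, "tz": 0.064, "rx": 0, "ry": 0, "rz": 0}
    - {"tx": 0.0001, "ty": 0.0001, "tz": 0.064, "rx": 0, "ry": 0, "rz": 0}

```text
time_s: 12.48
tcp_pos: [519.2, -154.7, 101.3]
tool_rot: [179.1, 15.1, 173.2]
contact_force: [0.2, 0.4, 0.1]
opening: 32.9
```

```bash
python3 -c "
from h import *
chk()
a=get_image('scene')[90:270,200:440];a=cv2.resize(a,None,fx=3.3,fy=3.3,interpolation=2)
cv2.imwrite('pics/g5.png',a)"
```

```text
t 12.47 pos [ 519.2 -154.7  101.3] err [ 0.4 -0.3  0.7] rot [179.1   15.05 173.2 ] roterr [-0.04 -0.07 -0.01] F [0.2 0.4 0.1] M [ 0.05 -0.05  0.01] op 32.9
```

View pics/g5.png

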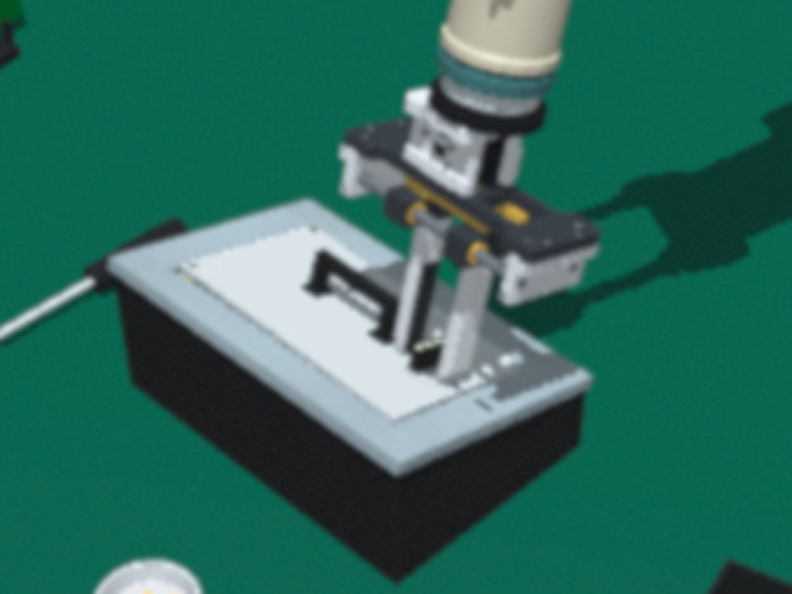

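The wing at (428,352) is between the fingers. Close and turn.

Call:
send_rows:
  series:
    - {"tx": 0, "ty": 0, "tz": 0, "rx": 0, "ry": 0, "rz": 0}
    - {"tx": 0, "ty": 0, "tz": 0, "rx": 0, "ry": 0, "rz": 0}
    - {"tx": 0, "ty": 0, "tz": 0, "rx": 0, "ry": 0, "rz": 0}
    - {"tx": 0, "ty": 0, "tz": 0, "rx": 0, "ry": 0, "rz": 0}
  fingers: -1

```text
time_s: 13.02
tcp_pos: [518.8, -154.2, 100.8]
tool_rot: [179.1, 15.0, 173.2]
contact_force: [-1.2, 1.6, 2.4]
opening: 9.7
```

```bash
python3 -c "
from h import *
chk()"
```

```text
t 13.03 pos [ 518.8 -154.2  100.8] err [-0.   0.2  0.2] rot [179.06  14.99 173.19] roterr [ 0.01 -0.01 -0.  ] F [-1.2  1.6  2.4] M [ 0.13  0.09 -0.02] op 9.7
```

Call:
send_rows:
  series:
    - {"tx": 0, "ty": 0, "tz": 0, "rx": 0, "ry": 0, "rz": 0.1}
    - {"tx": 0, "ty": 0, "tz": 0, "rx": 0, "ry": 0, "rz": 0.23}
    - {"tx": 0, "ty": 0, "tz": 0, "rx": 0, "ry": 0, "rz": 0.36}
    - {"tx": 0, "ty": 0, "tz": 0, "rx": 0, "ry": 0, "rz": 0.49}
    - {"tx": 0, "ty": 0, "tz": 0, "rx": 0, "ry": 0, "rz": 0.62}
    - {"tx": 0, "ty": 0, "tz": 0, "rx": 0, "ry": 0, "rz": 0.75}
    - {"tx": 0, "ty": 0, "tz": 0, "rx": 0, "ry": 0, "rz": 0.75}

```text
time_s: 13.9
tcp_pos: [518.7, -154.5, 100.8]
tool_rot: [169.0, 10.3, 129.5]
contact_force: [-2.1, -0.2, 3.7]
opening: 9.7
```

```bash
python3 -c "
from h import *
P,r=cur(); json.dump(dict(p=P.tolist(),r=(r*R.from_rotvec([0,0,.75])).as_quat().tolist()),open('cmd.json','w'));chk()"
```

```text
t 13.9 pos [ 518.7 -154.5  100.8] err [-0.1 -0.1  0.1] rot [169.04  10.32 129.45] roterr [-0.05  0.    0.09] F [-2.1 -0.2  3.7] M [-0.1   0.16 -0.17] op 9.7
```

Turning smoothly (9.7 mm grip, small forces). Finish the quarter turn.

Call:
send_rows:
  series:
    - {"tx": 0, "ty": 0, "tz": 0, "rx": 0, "ry": 0, "rz": 0.13}
    - {"tx": 0, "ty": 0, "tz": 0, "rx": 0, "ry": 0, "rz": 0.26}
    - {"tx": 0, "ty": 0, "tz": 0, "rx": 0, "ry": 0, "rz": 0.39}
    - {"tx": 0, "ty": 0, "tz": 0, "rx": 0, "ry": 0, "rz": 0.52}
    - {"tx": 0, "ty": 0, "tz": 0, "rx": 0, "ry": 0, "rz": 0.64}
    - {"tx": 0, "ty": 0, "tz": 0, "rx": 0, "ry": 0, "rz": 0.72}
    - {"tx": 0, "ty": 0, "tz": 0, "rx": 0, "ry": 0, "rz": 0.77}
    - {"tx": 0, "ty": 0, "tz": 0, "rx": 0, "ry": 0, "rz": 0.77}
    - {"tx": 0, "ty": 0, "tz": 0, "rx": 0, "ry": 0, "rz": 0.77}

```text
time_s: 15.02
tcp_pos: [518.5, -154.6, 100.7]
tool_rot: [165.0, -0.1, 86.4]
contact_force: [-3.2, -0.9, 3.3]
opening: 9.7
```

```bash
python3 -c "
from h import *
P,r=cur(); json.dump(dict(p=P.tolist(),r=(r*R.from_rotvec([0,0,.77])).as_quat().tolist()),open('cmd.json','w'));chk()"
```

```text
t 15.03 pos [ 518.5 -154.6  100.7] err [-0.3 -0.2  0. ] rot [ 1.6501e+02 -8.0000e-02  8.6360e+01] roterr [-0.06  0.03  0.11] F [-3.2 -0.9  3.3] M [-0.4   0.48  0.  ] op 9.7
```

Call:
send_rows:
  series:
    - {"tx": 0, "ty": 0, "tz": 0, "rx": 0, "ry": 0, "rz": 0}
    - {"tx": 0, "ty": 0, "tz": 0, "rx": 0, "ry": 0, "rz": 0}
    - {"tx": 0, "ty": 0, "tz": 0, "rx": 0, "ry": 0, "rz": 0}
    - {"tx": 0, "ty": 0, "tz": 0, "rx": 0, "ry": 0, "rz": 0}
  fingers: -0.3

```text
time_s: 15.52
tcp_pos: [518.9, -154.4, 100.5]
tool_rot: [165.0, -0.1, 86.3]
contact_force: [0.3, 0.4, 0.6]
opening: 32.9
```

```bash
python3 -c "
from h import *
chk();go(*inframe([0,80,75],90));go(*inframe([0,-83,75],90));go(*inframe([0,-83,20],90));"
```

```text
t 15.53 pos [ 518.9 -154.4  100.5] err [ 0.1  0.1 -0.1] rot [ 1.6499e+02 -1.5000e-01  8.6250e+01] roterr [ 0. -0.  0.] F [0.3 0.4 0.6] M [ 0.01  0.04 -0.02] op 32.9
{'tx': -0.0001, 'ty': 0.0001, 'tz': -0.064, 'rx': 0.0, 'ry': 0.0, 'rz': -0.011}
{'tx': -0.163, 'ty': -0.0001, 'tz': 0.0001, 'rx': 0.0, 'ry': 0.0, 'rz': 0.0}
{'tx': 0.0001, 'ty': 0.0, 'tz': 0.055, 'rx': 0.0, 'ry': 0.0, 'rz': 0.0}
```

Call:
send_rows:
  series:
    - {"tx": 0, "ty": 0, "tz": -0.015, "rx": 0, "ry": 0, "rz": 0}
    - {"tx": 0, "ty": 0, "tz": -0.045, "rx": 0, "ry": 0, "rz": 0}
    - {"tx": -0.0001, "ty": 0.0001, "tz": -0.064, "rx": 0, "ry": 0, "rz": -0.011}
    - {"tx": -0.0001, "ty": 0.0001, "tz": -0.064, "rx": 0, "ry": 0, "rz": -0.011}

```text
time_s: 16.02
tcp_pos: [503.3, -154.3, 165.0]
tool_rot: [164.7, 0.1, 86.8]
contact_force: [-0.8, 0.0, -0.2]
opening: 33.2
```

Call:
send_rows:
  series:
    - {"tx": -0.03, "ty": 0, "tz": 0, "rx": 0, "ry": 0, "rz": 0}
    - {"tx": -0.08, "ty": 0, "tz": 0, "rx": 0, "ry": 0, "rz": 0}
    - {"tx": -0.13, "ty": 0, "tz": 0, "rx": 0, "ry": 0, "rz": 0}
    - {"tx": -0.163, "ty": -0.0001, "tz": 0.0001, "rx": 0, "ry": 0, "rz": 0}
    - {"tx": -0.163, "ty": -0.0001, "tz": 0.0001, "rx": 0, "ry": 0, "rz": 0}
    - {"tx": -0.163, "ty": -0.0001, "tz": 0.0001, "rx": 0, "ry": 0, "rz": 0}
  fingers: -1

```text
time_s: 16.77
tcp_pos: [492.8, -315.2, 161.6]
tool_rot: [165.1, -0.1, 86.9]
contact_force: [-0.3, -0.2, -0.2]
opening: 0.7
```

```bash
python3 -c "
from h import *
s=get_image('scene')[90:270,200:440];s=cv2.resize(s,None,fx=3.3,fy=3.3,interpolation=2)
cv2.imwrite('pics/g6.png',s)"
```

```text
(no output)
```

View pics/g6.png

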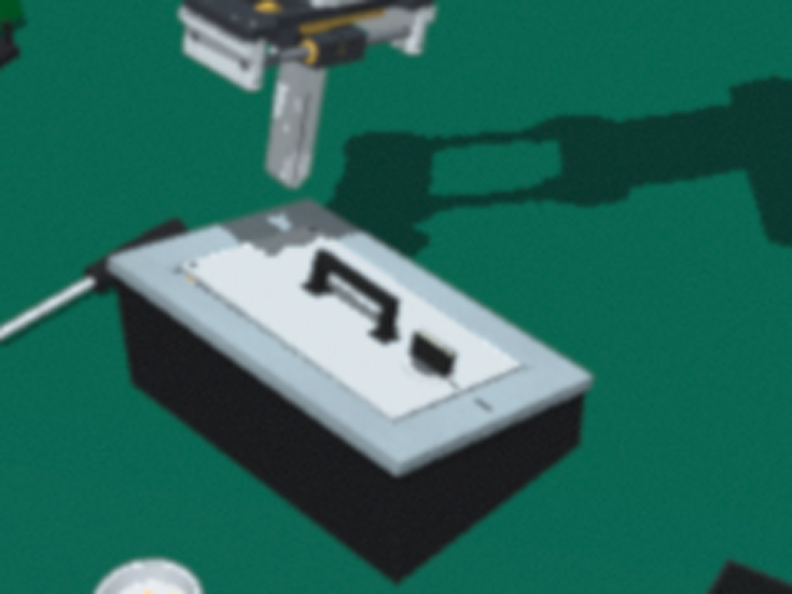

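The wing (433,353) now lies along the cover's length, in line with the index marks (455,383)/(483,404). Now press at the sprung end.

Call:
send_rows:
  series:
    - {"tx": 0, "ty": 0, "tz": 0.02, "rx": 0, "ry": 0, "rz": 0}
    - {"tx": 0, "ty": 0, "tz": 0.045, "rx": 0, "ry": 0, "rz": 0}
    - {"tx": 0.0001, "ty": 0, "tz": 0.055, "rx": 0, "ry": 0, "rz": 0}
    - {"tx": 0.0001, "ty": 0, "tz": 0.055, "rx": 0, "ry": 0, "rz": 0}
    - {"tx": 0.0001, "ty": 0, "tz": 0.055, "rx": 0, "ry": 0, "rz": 0}

```text
time_s: 17.45
tcp_pos: [508.0, -317.1, 110.2]
tool_rot: [164.9, 0.1, 86.9]
contact_force: [0.4, -1.2, -0.2]
opening: 0.7
```

Call:
send_rows:
  series:
    - {"tx": 0, "ty": 0, "tz": 0.003, "rx": 0, "ry": 0, "rz": 0}
    - {"tx": 0, "ty": 0, "tz": 0.006, "rx": 0, "ry": 0, "rz": 0}
    - {"tx": 0, "ty": 0, "tz": 0.009, "rx": 0, "ry": 0, "rz": 0}
    - {"tx": 0, "ty": 0, "tz": 0.0105, "rx": 0, "ry": 0, "rz": 0}
    - {"tx": 0, "ty": 0, "tz": 0.012, "rx": 0, "ry": 0, "rz": 0}
    - {"tx": 0, "ty": 0, "tz": 0.012, "rx": 0, "ry": 0, "rz": 0}
    - {"tx": 0, "ty": 0, "tz": 0.012, "rx": 0, "ry": 0, "rz": 0}

```text
time_s: 18.32
tcp_pos: [510.5, -317.3, 97.9]
tool_rot: [165.0, 0.0, 86.9]
contact_force: [-2.3, -0.4, 4.9]
opening: 0.3
```

```bash
python3 -c "
from h import *
P,r=cur(); json.dump(dict(p=(P+r.apply([0,0,12])).tolist(),r=r.as_quat().tolist()),open('cmd.json','w'));chk()
print(r.inv().apply(robot.read_state()['contact_force']))"
```

```text
t 18.32 pos [ 510.5 -317.3   97.9] err [-0.1 -0.1  0.3] rot [1.6499e+02 4.0000e-02 8.6860e+01] roterr [-0.02 -0.    0.01] F [-2.3 -0.4  4.9] M [-0.05  0.4  -0.01] op 0.3
[-0.56344889 -0.880643   -5.31459818]
```

Call:
send_rows:
  series:
    - {"tx": 0, "ty": 0, "tz": 0.0005, "rx": 0, "ry": 0, "rz": 0}
    - {"tx": 0, "ty": 0, "tz": 0.001, "rx": 0, "ry": 0, "rz": 0}
    - {"tx": 0, "ty": 0, "tz": 0.001, "rx": 0, "ry": 0, "rz": 0}
    - {"tx": 0, "ty": 0, "tz": 0.001, "rx": 0, "ry": 0, "rz": 0}

```text
time_s: 18.82
tcp_pos: [510.8, -317.4, 97.0]
tool_rot: [165.0, 0.0, 86.9]
contact_force: [-3.9, 1.2, 6.4]
opening: 0.9
```

Call:
send_rows:
  series:
    - {"tx": 0, "ty": 0, "tz": 0.0005, "rx": 0, "ry": 0, "rz": 0}
    - {"tx": 0, "ty": 0, "tz": 0.001, "rx": 0, "ry": 0, "rz": 0}
    - {"tx": 0, "ty": 0, "tz": 0.001, "rx": 0, "ry": 0, "rz": 0}
    - {"tx": 0, "ty": 0, "tz": 0.001, "rx": 0, "ry": 0, "rz": 0}

```text
time_s: 19.32
tcp_pos: [511.0, -317.4, 96.2]
tool_rot: [165.0, 0.1, 86.9]
contact_force: [-4.7, 0.1, 6.9]
opening: 0.3
```

Call:
send_rows:
  series:
    - {"tx": 0, "ty": 0, "tz": 0.0005, "rx": 0, "ry": 0, "rz": 0}
    - {"tx": 0, "ty": 0, "tz": 0.0005, "rx": 0, "ry": 0, "rz": 0}
    - {"tx": 0, "ty": 0, "tz": 0.0005, "rx": 0, "ry": 0, "rz": 0}

```text
time_s: 19.7
tcp_pos: [511.1, -317.4, 96.0]
tool_rot: [165.0, 0.1, 86.9]
contact_force: [-5.5, 0.2, 9.8]
opening: 0.2
```

Call:
send_rows:
  series:
    - {"tx": 0, "ty": 0, "tz": 0.0005, "rx": 0, "ry": 0, "rz": 0}
    - {"tx": 0, "ty": 0, "tz": 0.0005, "rx": 0, "ry": 0, "rz": 0}
    - {"tx": 0, "ty": 0, "tz": 0.0005, "rx": 0, "ry": 0, "rz": 0}

```text
time_s: 20.08
tcp_pos: [511.1, -317.4, 96.0]
tool_rot: [165.0, 0.1, 86.9]
contact_force: [-7.9, 1.6, 11.8]
opening: 0.5
```

```bash
python3 -c "
from h import *
P,r=cur(); json.dump(dict(p=(P+r.apply([0,0,3])).tolist(),r=r.as_quat().tolist()),open('cmd.json','w'));chk()
print(r.inv().apply(robot.read_state()['contact_force']), r.inv().apply(robot.read_state()['tcp_pos']-inframe([0,0,0])[0]))"
```

```text
t 20.07 pos [ 511.1 -317.4   96. ] err [-0.4 -0.2  1.2] rot [1.6498e+02 8.0000e-02 8.6890e+01] roterr [-0.06 -0.    0.03] F [-7.9  1.6 11.8] M [0.19 0.78 0.07] op 0.5
[  1.11269933  -4.62603797 -13.47585404] [-8.31586982e+01 -7.24898463e-02 -6.16525155e+00]
```

Call:
send_rows:
  series:
    - {"tx": 0, "ty": 0, "tz": 0.0005, "rx": 0, "ry": 0, "rz": 0}
    - {"tx": 0, "ty": 0, "tz": 0.0005, "rx": 0, "ry": 0, "rz": 0}
    - {"tx": 0, "ty": 0, "tz": 0.0005, "rx": 0, "ry": 0, "rz": 0}
    - {"tx": 0, "ty": 0, "tz": 0.0005, "rx": 0, "ry": 0, "rz": 0}
    - {"tx": 0, "ty": 0, "tz": 0.0005, "rx": 0, "ry": 0, "rz": 0}

```text
time_s: 20.7
tcp_pos: [511.1, -317.4, 95.9]
tool_rot: [165.0, 0.1, 86.9]
contact_force: [-7.6, 2.1, 14.2]
opening: 0.8
```

```bash
python3 -c "
from h import *
s=get_image('scene')[90:270,200:440];s=cv2.resize(s,None,fx=3.3,fy=3.3,interpolation=2)
cv2.imwrite('pics/g7.png',s)
chk();P,r=cur();print(r.inv().apply(robot.read_state()['contact_force']), r.inv().apply(robot.read_state()['tcp_pos']-inframe([0,0,0])[0]))"
```

```text
t 20.75 pos [ 511.1 -317.5   96. ] err [-0.3 -0.2  1.2] rot [1.6498e+02 9.0000e-02 8.6900e+01] roterr [-0.07 -0.01  0.04] F [-8.5  1.8 15.7] M [0.23 0.87 0.05] op 0.0
[  1.34739543  -4.24027808 -17.36578793] [-8.31689177e+01 -4.94594850e-02 -6.14697904e+00]
```

View pics/g7.png

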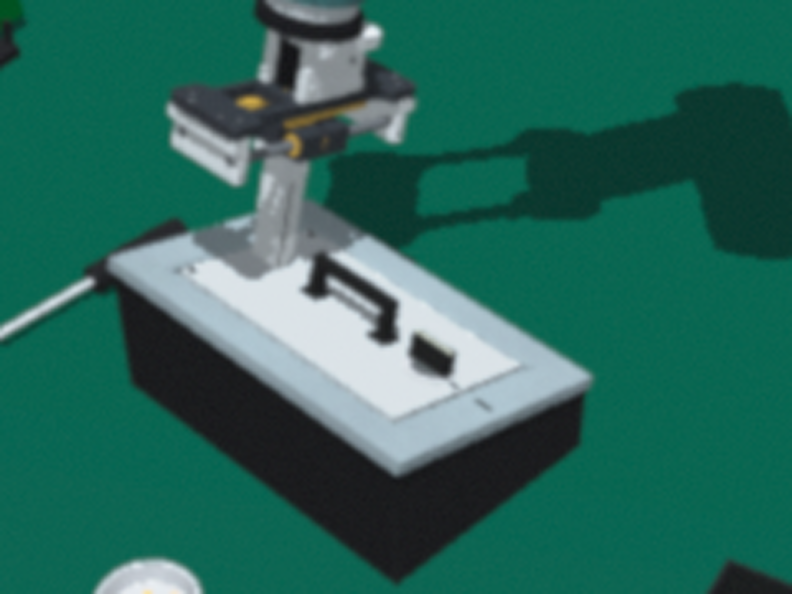

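The cover is flush, the wing is in line with the index, and the tips rest at (275,262) pressing with about 17 N. Handing in.

```bash
python3 -c "
from plant import order
print(order.finish_job())"
```

```text
the job is handed in; nothing more can be done
None
```

I laid the cover in the recess with the fastener at the index-line end and turned the fastener its quarter turn clockwise. I then pressed the sprung end down flush and handed in at about 20.8 s with the closed fingertips still holding it.

**Last checks:**
- **Pressing:** the normal force was about 17 N. The tips stood 6.15 mm above the ledge plane, against a 6 mm plate, and stopped moving as the force rose, so that end is seated.
- **Fastener:** the last picture shows the wing in line with the index line. The gripper turned about 87° from an estimated 3° start, just past the stop. I did not measure the final latch angle itself.
- **Cover position:** the gap around it looked even after I let go, and the index and wing points I measured were within about 0.5 mm of centre.
- **Bystanders:** nothing touched them. The screwdriver and dish look unmoved in the last crop. I did not check the meter and label roll again at the end.

**Disagreements:**
- **Cameras:** the two views differed by about 2 mm in x and 1 mm in y, so I used a bias-corrected mean for the frame position.
- **Sideways force:** about 4 N of force along the slope remained in the final press.

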